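# Hold the white reference tile over the image sensor

## Robot

A 6-joint arm with a two-finger parallel gripper is mounted at the origin on the work surface. World frame = base frame: x ahead of the robot, y to its left, z up, the work surface at z = 0. Lengths are in mm, angles in rad, forces in N, time in s.
With the tool pointing down it reaches from about 350 to 850 mm from the base axis. Payload 8.1 kg.
Tool frame: the origin (TCP) lies at the very end of the fingers, on their centre line; the grasp point (between the pads) lies 19 mm behind it; z points along the fingers, y is the line along which they close (so a half turn about z gives the same grasp; the last joint's range is limited). The gripper opens to 93 mm and grips with 3 to 60 N. Pads are 15 mm wide; open, the fingers measure 128 mm over their backs; the gripper's body (75 mm by 188 mm) begins 65 mm behind the grasp point.
Start: joints at [-0.085, 0.13, 1.488, -0, 1.523, -0.085], TCP at [600.004, 0.022, 194.735] pointing down, gripper open.
Joint ranges: [-2.96, 2.96], [-0.89, 2.26], [0.02, 2.5], [-1.34, 4.48], [0, 2.73], [-2.66, 2.66]. Speed limits (rad/s): [2.39, 2.39, 2.79, 3.14, 3.14, 3.14].

## Interface

Orientations are given as a rotation vector (axis times angle).
In Python, from plant import state, capture, calibration, job_done, spot_in, masks_of, mark_of gives the robot as it stands.
- The arm moves only by the tool drive_tool, never from a script. Its argument "motion" is text: rows parted by semicolons, each of 6 numbers parted by spaces: the shift along the tool's x, y, z normalised to -1 to 1, where 1 is 10 cm, then the turn, a rotation vector about the tool's x, y, z normalised to -1 to 1, where 1 is pi rad. In form: tx ty tz wx wy wz; .... A call has 1 to 20 rows; each row shifts and turns the commanded pose from where the row before left it, along the tool's axes as they then stand; what a row does not reach is not made up. A row lasts 1/10 s, in which the tool goes at most 50 mm and 8.59 degrees, less where a joint would pass 70% of its speed; a pose out of reach is approached as far as the arm can. A call with a number of a shift or a turn outside -1 to 1 is refused whole. A call with a gripper value outside its range is refused whole. "claw" is the opening, from 0 (shut) to 1 (fully open), set as the call begins (left out, the last holds). The fingers move at their own pace and stop on an object; "force" is the grip in N (left out, the last holds). Time passes only in rows, so rows that do not move let the fingers close. It gives the time, the measured TCP pose, the force, the opening and the grip force at its end, in the units of the state.
- state(): the state, without advancing time (a new reading comes with each control period).
- capture(name): name is "scene" or "side" or "wrist"; returns (picture, depth): 400x640x3 uint8, red, green, blue; 400x640 float32, mm along the optical axis (not along the pixel's ray), 0 where there is no reading.
- calibration(name): a dict with "K" (3x3 intrinsics, pixels), "extrinsics" (4x4, takes a point from camera to world coordinates); the wrist camera has in their place "mount" (4x4, takes a point from camera to tool coordinates, whose origin is the TCP and whose axes are the flange's). Camera axes: x right, y down, z forward; pixel columns grow to the right and rows downward; lengths in mm; the calibration is good to about 2 mm. A picture is of the moment at which its call begins: read the wrist's pose just before it. calibration takes no time and is no camera call.
- job_done(): hands the job in; it is judged then, once.
Trained networks look in the newest picture that a camera, given by its name, has taken for a name from the list of things; names that differ only in an ending like _2 or _b are one class to them, and where a whole thing is asked for, a point or a joint stands for the part that bears it (a point fixed in the world has none). Each returns a list of dicts, best first, with "score" (0 to 1); they miss things now and then, are a little off and sometimes report something else, mostly with a low value. They report only what shows in the picture. A call takes as long as a camera call. They do not tell look-alikes from the thing itself.
- spot_in(camera, label): "xy" ([column, row] in pixels, amid what is visible of it).
- masks_of(camera, label): "region" (400x640 bool, what is visible of it) and "xy" ([column, row] in pixels, amid what is visible of it).
- mark_of(camera, label): "xy" ([column, row] in pixels: a listed point, or the origin of a listed thing).
The state is a dict: "time": time; "q": joint angles; "joint_velocities": joint speeds; "joint_torque": joint torques, N m; "ee_pos": TCP position; "ee_rot": TCP orientation; "contact_force": force on the tool from outside, world axes, zero at the start; "ft_torque": the same for the moment, N m; "gripper_width": opening from 0.0 (shut) to 1.0 (fully open); "gripper_force": force on a finger pad.
Only numpy, scipy, OpenCV 4.12 (cv2) and the standard library are available. Lean on these libraries where they do the work, as an engineer would, in place of code of your own. Each camera call takes 0.05 s, during which the arm holds its last target. There are 200 camera calls.

## Task

Push the carrier along its rail by its post until it clicks into the measuring station, then lift the grey-framed reference tile (it lies white face down) by the handle on its back, carry it over the black baffle panel and hold it about 1 cm above the sensor board, level, centred on the board and square with it (long side along long side). Never touch the panel, never let the tile touch the carrier or its board, and leave the other things alone; finish there, still holding the tile in the air.

Things in the scene. Friction and masses are not known exactly. Their poses are not given: they have to be found in the camera images.
- rail: Fixed slide rail: aluminium bar on a black base 70 mm wide, 360 mm long along its y, 20 mm high, an end block 34 mm high at each end. Origin on the table, on the rail's centre line at the measuring station; +y is the direction to push the carrier. Its place and yaw differ from run to run.
- carrier: Carrier on the rail: aluminium plate 90 x 150 x 9 mm, long along the rail (y). Origin: centre of the plate's top, 45 mm above the table. Starts 90 to 150 mm before the station; stop 30 mm past it. Slides with about 0.4 N of friction, stays where left; from 11 mm before the station a spring detent resists with 3 to 5 N, then pulls it in over the last 4 mm and holds it with 3 to 5 N either way.
- station (a point): Where the centre of the carrier plate's top must be when the carrier is in the station (fixed to the rail, 45 mm above the table). A small upright steel pointer, 46 mm high, stands on the table beside the rail, 56 mm from it on its far (+x) side, level with this point.
- post (a point): Foot of the upright steel push post on the carrier's trailing end, 64 mm behind (-y of) the plate's centre. The post is 12 mm thick and 45 mm high, its top 90 mm above the table. Push it towards the rail's +y with the closed fingers.
- sensor (a point): Centre of the sensor's top face, the highest point of the bare green sensor board on the carrier: 61.5 mm above the table. The board is 66 mm (x) x 90 mm (y, along the rail) x 2 mm, fixed 8 mm above the carrier's plate, centred on it, with a black square sensor 26 mm wide in the middle and small parts no higher than the sensor. z up.
- tile: White reference tile in a grey frame, face down on the table: 75 (x) x 100 (y) x 12 mm, 0.2 to 0.33 kg. On its back an aluminium bridge handle along y: bar 12 mm wide (x), 70 mm long, 16 mm tall, its centre 46 mm and top 54 mm above the underside, on legs 30 mm either side of the middle; 26 mm free under the bar. Origin: centre of the underside, z up.
- panel: Fixed upright black baffle panel between the tile and the rail: 300 mm long along its x, 5 mm thick, top edge at 120 mm, on two 13 mm posts at its ends with 32 mm round feet. Origin on the table under its middle. Must not be touched.
- lens_tube: Bystander: black lens tube standing on end, 85 mm high, 44 mm wide at its flange, origin under its centre.
- globe: Bystander: white 80 mm ball on a small steel stand, 114 mm high in all, origin under its foot.
- spare: Bystander: spare green board on a black box, 66 x 86 x 40 mm, origin under its centre.
There are look-alikes about, which are no part of the job. What is shaped like the tile but blue or turquoise is not meant.

How it is judged (in metres and radians):
On the way:
1. the carrier sits in the measuring station while the tile still lies on the table (y of carrier in the frame of station between -0.004 and 0.004 m and linear speed of carrier below 0.02 m/s and height (world z) of tile below 0.02 m), for 0.2 s.
At the end, for the whole second after the job is handed in: The carrier is in the station (within 4 mm) and the fingers hold the tile still, its underside 4 to 18 mm above the sensor's top, centred within 8 mm, long sides parallel within 0.1 rad, level within 0.09 rad, not touching the carrier or its board (y of carrier in the frame of station between -0.004 and 0.004 m and z of tile in the frame of sensor between 0.004 and 0.018 m and horizontal distance between tile and sensor below 0.008 m and angle between the y axis of tile and the y axis of sensor, either way round below 0.1 rad and angle between tile's own z axis and vertical below 0.09 rad and contact force between the fingers and tile above 2 N and linear speed of tile below 0.02 m/s and contact force between tile and carrier below 0.3 N); the arm keeps its last pose, push and grip.
It fails at once if the tile touches the carrier or its board (contact force between tile and carrier above 0.5 N).
It fails at once if the baffle panel is touched (contact force between panel and anything else above 1 N).
It fails at once if a bystander is disturbed (distance of any of lens_tube, globe, spare from where it was at the start of the episode above 0.02 m).
It also fails if it takes over 64 s, if anything falls off the work surface, if the arm or the gripper's body presses on something with over 40 N, if the wrist force passes 120 N, or if a joint passes its speed limit or range.

## Working session

There is one attempt and no reset: what is moved stays moved. The work goes in short steps, Python scripts to look and compute and a tool call to move; the robot and the scene stay as the last step left them, time stands still between calls to the robot, and variables do not carry over. Pictures are saved under pics/ and viewed, at most 10 in all, crops included, and the job is handed in when it is done.

Besides the shell and the picture viewer there is one more tool, called after "Request:" by a JSON object that holds its "fn" and its "kwargs". drive_tool: Moves the arm, as the interface text tells. Scaled input: -1 to 1 covers 10 cm each way for a shift and pi rad each way for a turn. Its arguments: {"type":"object","properties":{"motion":{"type":"string"},"claw":{"type":"number"},"force":{"type":"number"}},"required":["motion"]}

```bash
ls; mkdir -p pics
cat > h.py <<'E'
import numpy as np, cv2
from plant import *
from scipy.spatial.transform import Rotation as R
def ext(c,s=None):
    C=calibration(c)
    if 'extrinsics' in C: return np.array(C['K']),np.array(C['extrinsics'])
    T=np.eye(4);T[:3,:3]=R.from_rotvec(s['ee_rot']).as_matrix();T[:3,3]=s['ee_pos']
    return np.array(C['K']),T@np.array(C['mount'])
def cloud(c,d,s=None):
    K,E=ext(c,s);v,u=np.mgrid[:400,:640]
    P=np.stack([(u-K[0,2])/K[0,0]*d,(v-K[1,2])/K[1,1]*d,d],-1)
    W=P@E[:3,:3].T+E[:3,3];W[d<=0]=np.nan
    return W
def onplane(c,xy,z,s=None):
    K,E=ext(c,s);r=E[:3,:3]@np.array([(xy[0]-K[0,2])/K[0,0],(xy[1]-K[1,2])/K[1,1],1]);o=E[:3,3]
    return o+r*(z-o[2])/r[2]
E
python3 - <<'E'
from h import *
np.set_printoptions(precision=1,suppress=True)
for c in ['scene','side']:
    p,d=capture(c);cv2.imwrite(f'pics/{c}0.png',p[:,:,::-1]);W=cloud(c,d);np.save(f'{c}W.npy',W)
    print(c,ext(c)[1][:3,3])
    for l in ['rail','carrier','tile','panel','lens_tube','globe','spare']:
        for m in masks_of(c,l)[:3]:
            print(l,round(m['score'],2),m['xy'],np.nanmedian(W[m['region']],0),m['region'].sum())
    for l,z in [('station',45),('post',45),('sensor',61.5),('tile',0),('carrier',45),('rail',0),('panel',0)]:
        for m in mark_of(c,l)[:2]: print('mark',l,round(m['score'],2),m['xy'],onplane(c,m['xy'],z))
print(state()['time'])
E
```

```text
pics
scene [1006.7  765.   692. ]
rail 0.85 [267.6, 173.6] [ 535.7 -109.2   22.8] 2667
carrier 0.78 [257.2, 161.2] [ 531.5 -151.5   47.5] 1198
tile 0.95 [450.5, 257.4] [390.6 370.8  13.5] 1424
tile 0.79 [441.8, 209.9] [272.3 248.6  13.6] 1064
tile 0.61 [418.8, 334.0] [575.2 466.9  13.4] 2185
panel 0.87 [332.7, 216.2] [531.9 164.4  71.1] 4618
panel 0.71 [263.9, 174.8] [ 535.5 -109.7   23.1] 2596
lens_tube 0.73 [204.0, 188.5] [ 704.1 -119.4   64.9] 322
globe 0.86 [196.8, 221.4] [773.2   7.   82.6] 1503
spare 0.55 [292.5, 300.2] [718.4 281.7  33.9] 1562
mark station 0.62 [280.7, 180.1] [525.5 -59.7  45. ]
mark post 0.59 [245.3, 151.9] [ 528.  -237.9   45. ]
mark sensor 0.67 [257.9, 157.6] [ 528.2 -165.6   61.5]
mark tile 0.75 [436.4, 211.8] [263.4 234.6   0. ]
mark tile 0.72 [379.5, 277.0] [523.1 309.8   0. ]
mark carrier 0.65 [260.2, 160.9] [ 519.4 -171.3   45. ]
mark rail 0.72 [284.1, 192.4] [515.9 -63.5   0. ]
mark panel 0.76 [340.8, 238.6] [511.9 167.8   0. ]
side [ -62.4 -648.4  606.2]
rail 0.91 [413.7, 265.7] [ 507.9 -175.2   19.9] 6521
tile 0.85 [262.9, 159.8] [557.7 451.2  10.3] 722
tile 0.73 [196.8, 226.2] [256.7 232.8  10.9] 1405
tile 0.67 [274.5, 169.0] [521.5 332.1  41.2] 180
panel 0.78 [303.4, 190.0] [493.3 157.5  66.2] 4961
lens_tube 0.75 [460.5, 224.5] [ 690.7 -141.8   48.6] 632
globe 0.78 [442.9, 185.6] [749.5 -28.5  75.9] 1300
mark station 0.86 [376.2, 233.2] [525.8 -54.4  45. ]
mark station 0.61 [418.3, 262.7] [ 522.9 -173.9   45. ]
mark post 0.88 [445.5, 278.6] [ 527.9 -235.2   45. ]
mark sensor 0.9 [420.9, 255.8] [ 524.8 -176.2   61.5]
mark tile 0.97 [262.5, 160.1] [562.7 461.2   0. ]
mark tile 0.85 [199.1, 230.3] [264.4 235.    0. ]
mark carrier 0.61 [415.1, 263.5] [ 516.3 -172.1   45. ]
mark carrier 0.28 [440.7, 206.1] [714.7 -60.   45. ]
mark rail 0.66 [376.1, 250.7] [528.8 -54.9   0. ]
mark panel 0.89 [309.4, 210.1] [511.3 159.8   0. ]
1.5
```

View pics/scene0.png

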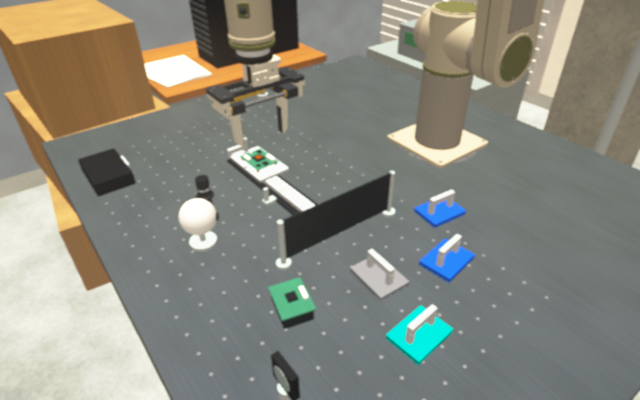

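View pics/side0.png

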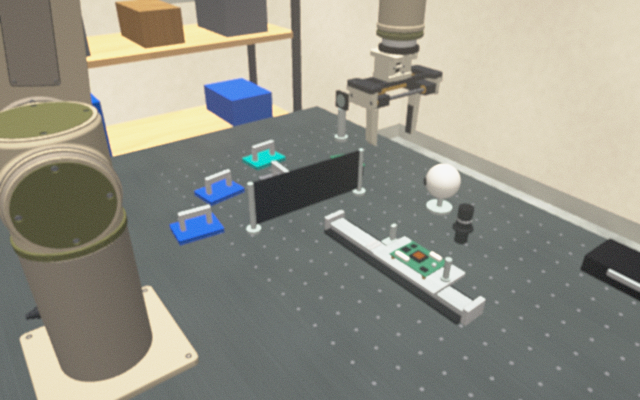

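The scene view shows the grey tile at (380,275), with decoys in blue at (440,210) and (447,258) and turquoise at (420,333). The carrier is at (258,160) and the panel spans (283–390, 180–262). The side view shows the post at (446,270), the pointer at (393,232), and the rail running from (470,310) to (335,220).

Run:
```python
from h import *
np.set_printoptions(precision=2,suppress=True)
def rect(P,n):
    r=cv2.minAreaRect(P[:,:2].astype(np.float32)); print(n,len(P),np.array(r[0]),np.array(r[1]),r[2],'z',np.median(P[:,2]))
for c in ['scene','side']:
    W=np.load(f'{c}W.npy');p=cv2.imread(f'pics/{c}0.png').astype(int)
    P=W.reshape(-1,3);col=p.reshape(-1,3);ok=np.isfinite(P[:,0]);P=P[ok];col=col[ok]
    print(c,'table z',np.median(P[(abs(P[:,2])<15)&(P[:,0]>300)&(P[:,0]<700)][:,2]))
    def box(x0,x1,y0,y1,z0,z1): return P[(P[:,0]>x0)&(P[:,0]<x1)&(P[:,1]>y0)&(P[:,1]<y1)&(P[:,2]>z0)&(P[:,2]<z1)]
    rect(box(450,600,-330,140,12,38),'rail')
    q=box(450,600,-330,140,14,27);
    l=cv2.fitLine(q[:,:2].astype(np.float32),cv2.DIST_HUBER,0,.01,.01).ravel();print(' line',l)
    rect(box(440,620,-300,-50,38,52),'plate')
    rect(box(440,620,-300,-50,72,95),'post')
    rect(box(550,620,-120,20,20,60),'pointer')
    rect(box(460,600,250,380,6,20),'tileframe')
    rect(box(460,600,250,380,46,64),'handle')
    rect(box(300,700,100,230,60,112),'panel')
    rect(box(300,700,100,230,112,130),'paneltop')
    rect(box(650,760,-180,-80,50,95),'lens')
```

```text
scene table z 1.3217014434861198
rail 853 [ 538.37 -124.04] [ 90.96 355.34] 0.5002108216285706 z 21.261585530885327
 line [  0.04  -1.   523.9  -49.33]
plate 647 [ 526.13 -147.61] [198.92 101.89] 87.34317016601562 z 45.82919601445644
post 26 [ 525.58 -230.04] [18.62  8.22] 47.640132904052734 z 84.85484331387477
pointer 125 [565.15 -80.58] [81.47 20.37] 76.93933868408203 z 43.93641390256073
tileframe 1096 [527.01 312.7 ] [100.99  76.98] 86.50391387939453 z 13.003887760622888
handle 236 [527.41 312.01] [70.54 14.19] 86.6089096069336 z 54.05342110272659
panel 2165 [512.71 166.02] [ 12.63 311.77] 87.99879455566406 z 86.50703379922686
paneltop 593 [511.88 164.58] [ 15.78 312.23] 89.3650894165039 z 118.7816532211931
lens 246 [ 702.42 -130.33] [34.89 31.57] 89.7447280883789 z 75.6384388987995
side table z -1.2889219997678083
rail 1834 [ 527.41 -116.5 ] [384.65 102.16] 86.38435363769531 z 18.974385120227282
 line [   0.03   -1.    519.21 -113.32]
plate 1458 [ 525.07 -149.24] [202.47 103.65] 87.30586242675781 z 43.46585158063829
post 75 [ 525.91 -235.61] [12.25 11.09] 4.698030948638916 z 83.44397309577494
pointer 117 [565.19 -81.46] [69.99 18.82] 73.88392639160156 z 42.04302787004883
tileframe 51 [517.15 347.99] [23.34 57.21] 78.03838348388672 z 10.643955976385314
handle 79 [524.56 307.24] [68.24 13.98] 85.00564575195312 z 51.63913486830836
panel 2317 [510.06 156.44] [ 12.13 312.67] 88.71627044677734 z 86.75004951487222
paneltop 424 [510.98 158.19] [ 14.39 311.92] 88.5463638305664 z 116.411796863391
lens 308 [ 699.61 -135.85] [34.39 30.65] 2.4955508708953857 z 73.86063599621491
```

Run:
```python
from h import *
np.set_printoptions(precision=3,suppress=True)
s=state();print(R.from_rotvec(s['ee_rot']).as_matrix(),s['ee_pos'],s['gripper_width'],s['time']);print(np.array(calibration('wrist')['mount']),calibration('wrist')['K'])
```

```text
[[ 0.  1. -0.]
 [ 1. -0. -0.]
 [-0. -0. -1.]] [599.994   0.03  194.738] 0.9992421097590689 1.5
[[   0.      -0.969   -0.248   68.042]
 [   1.       0.       0.001    0.383]
 [  -0.001   -0.248    0.969 -188.687]
 [   0.       0.       0.       1.   ]] [[275.747   0.    322.889]
 [  0.    275.747 199.448]
 [  0.      0.      1.   ]]
```

Request:
{"fn": "drive_tool", "kwargs": {"motion": "-0.3 -0.08 0 0 0 0;-0.3 -0.08 0 0 0 0;-0.3 -0.08 0 0 0 0;-0.3 -0.08 0 0 0 0;-0.3 -0.08 0 0 0 0;-0.3 -0.08 0 0 0 0;-0.3 -0.08 0 0 0 0;-0.3 -0.08 0 0 0 0;-0.3 -0.08 0 0 0 0;0 0 0 0 0 0", "claw": 0}}

```text
time: 2.5
ee_pos: [526.7, -273.5, 194.6]
ee_rot: [2.225, 2.217, -0.002]
contact_force: [0.1, -0.4, -0.3]
gripper_width: 0.191
gripper_force: 0.0
```

Run:
```python
from h import *
np.set_printoptions(precision=2,suppress=True)
s=state();p,d=capture('wrist');cv2.imwrite('pics/w1.png',p[:,:,::-1]);W=cloud('wrist',d,s);np.save('w1.npy',W)
print(s['ee_pos'],s['time'])
for l,z in [('station',45),('post',45),('sensor',61.5),('carrier',45)]:
    for m in mark_of('wrist',l)[:2]: print('mark',l,round(m['score'],2),m['xy'],onplane('wrist',m['xy'],z,s))
for m in masks_of('wrist','carrier')[:1]:
    q=W[m['region']];q=q[abs(q[:,2]-45)<5];print('plate',cv2.minAreaRect(q[:,:2].astype(np.float32)),np.median(q[:,2]))
    q=W[m['region']];q=q[abs(q[:,2]-82)<10];print('post',np.median(q,0),len(q))
P=W.reshape(-1,3)
q=P[(abs(P[:,0]-520)<14)&(abs(P[:,2]-20)<6)&(P[:,1]>-300)&(P[:,1]<60)]
print(len(q),cv2.fitLine(q[:,:2].astype(np.float32),cv2.DIST_HUBER,0,.01,.01).ravel())
```

```text
[ 526.72 -273.45  194.64] 2.5
mark post 0.95 [321.5, 154.8] [ 525.76 -236.1    45.  ]
mark sensor 0.68 [324.0, 95.2] [ 528.89 -169.74   61.5 ]
mark carrier 0.75 [318.7, 96.4] [ 522.84 -169.2    45.  ]
plate ((525.33935546875, -170.00164794921875), (89.90653228759766, 150.353271484375), 2.0173590183258057) 43.72767970320277
post [ 527.57 -233.38   88.58] 108
1206 [   0.01   -1.    521.17 -175.81]
```

View pics/w1.png

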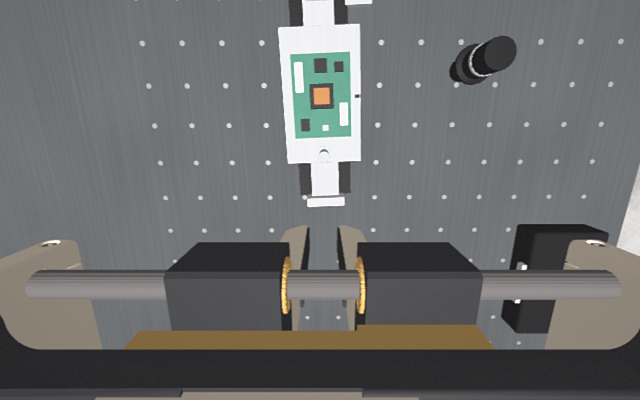

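The wrist view shows the board at (321,96) and the post at (324,155), with the rail running straight up the picture. The plate is at (525.3, -170) with a yaw of 0.035 rad, so the post foot is about (527.5, -234).

Request:
{"fn": "drive_tool", "kwargs": {"motion": "0 0.022 0 0 0 -0.0111;0 0 0.26 0 0 0;0 0 0.26 0 0 0;0 0 0.26 0 0 0;0 0 0.26 0 0 0;0 0 0.26 0 0 0;0 0 0 0 0 0;0 0 0 0 0 0", "claw": 0}}

```text
time: 3.6
ee_pos: [530.2, -269.2, 64.9]
ee_rot: [-2.181, -2.26, 0.0]
contact_force: [-0.2, -1.0, 0.1]
gripper_width: 0.009
gripper_force: 0.0
```

Request:
{"fn": "drive_tool", "kwargs": {"motion": "0.08 0 0 0 0 0;0.08 0 0 0 0 0;0.08 0 0 0 0 0;0.08 0 0 0 0 0;0.08 0 0 0 0 0;0.08 0 0 0 0 0;0.08 0 0 0 0 0;0.08 0 0 0 0 0;0.08 0 0 0 0 0;0.08 0 0 0 0 0;0.08 0 0 0 0 0;0.08 0 0 0 0 0;0.06 0 0 0 0 0;0.04 0 0 0 0 0;0.02 0 0 0 0 0;0 0 0 0 0 0"}}

```text
time: 5.2
ee_pos: [527.2, -161.5, 66.0]
ee_rot: [2.181, 2.259, 0.001]
contact_force: [-0.0, 0.5, 7.3]
gripper_width: 0.006
gripper_force: 3.4
```

```bash
cat > look.py <<'E'
from h import *
import sys
np.set_printoptions(precision=2,suppress=True)
s=state();print(s['ee_pos'],s['contact_force'],s['time'])
for c in ['wrist','side','scene']:
    p,d=capture(c);cv2.imwrite(f'pics/{c}_{sys.argv[1]}.png',p[:,:,::-1]);W=cloud(c,d,s)
    for l,z in [('station',45),('post',45),('sensor',61.5),('carrier',45)]:
        for m in mark_of(c,l)[:1]: print(c,l,round(m['score'],2),m['xy'],onplane(c,m['xy'],z,s))
    for m in masks_of(c,'carrier')[:1]:
        q=W[m['region']];q=q[abs(q[:,2]-45)<4];
        if len(q)>9: print(c,'plate',cv2.minAreaRect(q[:,:2].astype(np.float32)),np.median(q[:,2]))
E
python3 look.py a
```

```text
[ 527.18 -161.48   65.99] [-0.03  0.53  7.34] 5.2
wrist station 0.9 [319.6, 72.3] [521.66 -55.12  45.  ]
wrist post 0.77 [319.5, 202.8] [ 524.69 -149.92   45.  ]
wrist sensor 0.97 [320.5, 116.8] [523.42 -85.68  61.5 ]
wrist carrier 0.7 [317.3, 113.6] [520.9  -82.87  45.  ]
wrist plate ((522.31103515625, -85.39995574951172), (90.14259338378906, 149.28866577148438), 2.064286947250366) 43.76349620180653
side station 0.84 [378.6, 233.1] [530.03 -57.    45.  ]
side post 0.85 [407.9, 256.1] [ 521.98 -147.83   45.  ]
side sensor 0.96 [386.4, 235.1] [520.22 -88.7   61.5 ]
side carrier 0.59 [385.4, 239.9] [524.53 -82.97  45.  ]
side plate ((519.8011474609375, -87.36798858642578), (91.78811645507812, 151.89283752441406), 3.12571120262146) 43.549438256418625
scene station 0.92 [282.8, 179.1] [518.77 -60.2   45.  ]
scene post 0.91 [260.9, 165.1] [ 528.79 -151.88   45.  ]
scene sensor 0.82 [277.0, 170.9] [522.64 -79.5   61.5 ]
scene carrier 0.81 [275.6, 172.4] [516.69 -97.79  45.  ]
scene plate ((524.46533203125, -82.52291870117188), (93.27347564697266, 152.55856323242188), 1.4360586404800415) 45.904494274086346
```

Run:
```python
from plant import *
s=state();print(s['time'],s['ee_pos'],s['contact_force'],s['ft_torque'],s['gripper_width'],s['gripper_force'])
```

```text
6.1 [ 527.20423387 -161.71895535   65.96846674] [-0.53006083  0.0678662   6.60565746] [ 0.10281348  0.12229303 -0.02382757] 0.004459268273223985 3.4445508755743504
```

View pics/wrist_a.png

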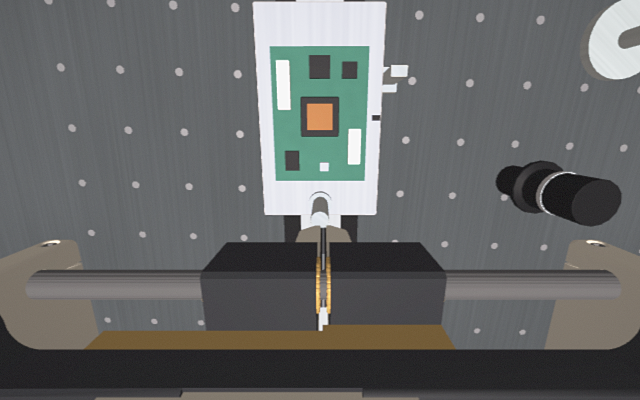

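Request:
{"fn": "drive_tool", "kwargs": {"motion": "0.05 0 0 0 0 0;0.05 0 0 0 0 0;0.04 0 0 0 0 0;0.03 0 0 0 0 0;0.02 0 0 0 0 0;0 0 0 0 0 0"}}

```text
time: 6.7
ee_pos: [526.5, -142.5, 66.0]
ee_rot: [2.181, 2.259, 0.001]
contact_force: [0.2, 0.0, 5.8]
gripper_width: 0.004
gripper_force: 3.5
```

```bash
python3 look.py b
```

```text
[ 526.51 -142.53   65.96] [0.21 0.03 5.82] 6.7
wrist station 0.82 [318.1, 99.6] [520.51 -54.29  45.  ]
wrist post 0.69 [320.6, 204.0] [ 524.92 -131.9    45.  ]
wrist sensor 0.71 [318.5, 116.3] [521.4  -66.45  61.5 ]
wrist carrier 0.76 [318.2, 119.2] [521.01 -67.8   45.  ]
wrist plate ((521.6849365234375, -66.34371185302734), (90.240478515625, 149.64366149902344), 2.2011923789978027) 43.75241715046663
side station 0.71 [373.1, 231.6] [524.67 -46.25  45.  ]
side post 0.74 [400.4, 252.1] [ 519.57 -130.16   45.  ]
side sensor 0.71 [378.9, 228.1] [525.28 -61.5   61.5 ]
side carrier 0.76 [382.7, 235.3] [531.33 -67.81  45.  ]
side plate ((519.5560302734375, -68.66249084472656), (94.05901336669922, 151.855224609375), 2.594350576400757) 43.4861756856825
scene station 0.78 [282.8, 180.6] [522.46 -54.51  45.  ]
scene post 0.69 [266.9, 169.7] [ 527.88 -122.75   45.  ]
scene sensor 0.85 [278.0, 172.8] [525.35 -70.5   61.5 ]
scene carrier 0.75 [278.9, 173.7] [513.19 -87.35  45.  ]
scene plate ((522.418701171875, -63.59751892089844), (95.4504623413086, 152.2971649169922), 1.7453842163085938) 45.89913299193279
```

Request:
{"fn": "drive_tool", "kwargs": {"motion": "0.02 0 0 0 0 0;0.02 0 0 0 0 0;0.01 0 0 0 0 0;0 0 0 0 0 0"}}

```text
time: 8.0
ee_pos: [526.5, -138.7, 66.2]
ee_rot: [2.18, 2.258, 0.0]
contact_force: [0.1, -3.3, 7.2]
gripper_width: 0.005
gripper_force: 3.2
```

Request:
{"fn": "drive_tool", "kwargs": {"motion": "0.015 0 0 0 0 0;0 0 0 0 0 0;0 0 0 0 0 0"}}

```text
time: 8.3
ee_pos: [526.6, -137.4, 66.3]
ee_rot: [2.18, 2.257, 0.0]
contact_force: [-0.4, -4.1, 6.3]
gripper_width: 0.003
gripper_force: 3.2
```

```bash
python3 look.py c|grep wrist
python3 - <<'E'
from h import *
s=state();print(s['ee_pos'],s['contact_force'])
p,d=capture('wrist');W=cloud('wrist',d,s)
q=W.reshape(-1,3);q=q[(q[:,0]>568)&(q[:,0]<590)&(q[:,1]>-75)&(q[:,1]<-35)&(q[:,2]>38)&(q[:,2]<52)];print(len(q),np.median(q,0),q.min(0) if len(q) else 0,q.max(0) if len(q) else 0)
E
```

```text
wrist station 0.66 [319.9, 105.4] [522.05 -53.13  45.  ]
wrist post 0.87 [318.7, 202.0] [ 523.45 -125.34   45.  ]
wrist sensor 0.96 [318.5, 118.2] [521.54 -62.58  61.5 ]
wrist carrier 0.92 [317.2, 117.9] [520.36 -61.85  45.  ]
wrist plate ((521.4724731445312, -63.2498779296875), (90.40251922607422, 149.46165466308594), 2.065042018890381) 43.74055678456108
[ 526.58720027 -137.43761337   66.24909229] [-0.64528041 -4.21517265  5.76693848]
216 [576.28194136 -51.85015821  44.54836344] [570.88827576 -55.85344844  38.20231049] [582.87937733 -47.97555849  46.5216747 ]
```

View pics/wrist_c.png

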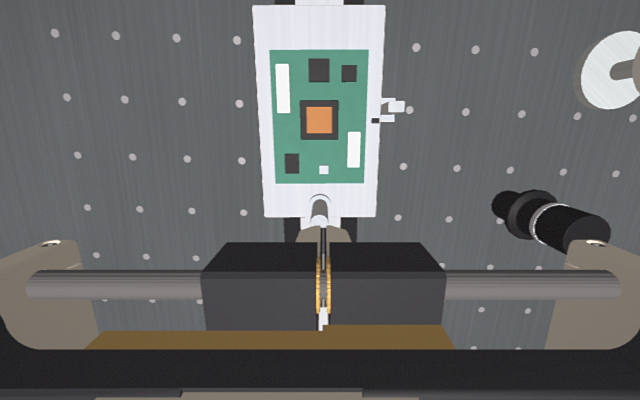

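The carrier is now 9 mm before the station (pointer at (388,105) in the picture, world y −52), and the detent is resisting with 4 N.

Request:
{"fn": "drive_tool", "kwargs": {"motion": "0.015 0 0 0 0 0;0.015 0 0 0 0 0;0.01 0 0 0 0 0;0 0 0 0 0 0;0 0 0 0 0 0"}}

```text
time: 9.75
ee_pos: [526.6, -133.4, 66.3]
ee_rot: [2.18, 2.257, 0.0]
contact_force: [0.4, -4.0, 6.3]
gripper_width: 0.004
gripper_force: 3.2
```

Request:
{"fn": "drive_tool", "kwargs": {"motion": "0.01 0 0 0 0 0;0 0 0 0 0 0"}}

```text
time: 9.95
ee_pos: [526.6, -132.5, 66.3]
ee_rot: [2.18, 2.257, 0.0]
contact_force: [0.2, -4.9, 6.5]
gripper_width: 0.008
gripper_force: 3.2
```

Request:
{"fn": "drive_tool", "kwargs": {"motion": "0.01 0 0 0 0 0;0 0 0 0 0 0"}}

```text
time: 10.15
ee_pos: [526.6, -131.5, 66.4]
ee_rot: [2.18, 2.257, 0.0]
contact_force: [-0.8, -4.8, 6.8]
gripper_width: 0.003
gripper_force: 3.2
```

```bash
python3 look.py d|grep -v mark
```

```text
[ 526.58 -131.5    66.38] [-0.8  -4.82  6.75] 10.15
wrist post 0.85 [319.1, 213.1] [ 524.08 -128.58   45.  ]
wrist sensor 0.77 [320.4, 128.2] [523.04 -63.11  61.5 ]
wrist carrier 0.68 [321.8, 126.3] [523.95 -61.73  45.  ]
wrist plate ((521.53857421875, -63.223297119140625), (90.3589859008789, 149.71922302246094), 2.1062769889831543) 43.75317032799981
side station 0.74 [379.2, 232.4] [532.76 -55.84  45.  ]
side post 0.56 [400.4, 250.2] [ 523.96 -125.73   45.  ]
side sensor 0.75 [377.3, 229.9] [518.27 -64.41  61.5 ]
side carrier 0.9 [378.5, 235.2] [524.72 -62.48  45.  ]
side plate ((519.299072265625, -64.83090209960938), (91.96406555175781, 151.71267700195312), 2.5327627658843994) 43.45500773248341
scene station 0.81 [281.6, 179.5] [522.17 -60.55  45.  ]
scene post 0.76 [267.1, 168.7] [ 524.94 -126.57   45.  ]
scene sensor 0.91 [280.3, 174.0] [523.72 -62.28  61.5 ]
scene carrier 0.59 [282.3, 177.5] [515.8  -67.12  45.  ]
scene plate ((522.0418090820312, -59.53057861328125), (91.83035278320312, 153.1925048828125), 0.9874588847160339) 46.08484942326834
```

Run:
```python
import cv2
a=cv2.imread('pics/wrist_d.png')[130:290,240:400];b=cv2.imread('pics/side_d.png')[170:310,330:490]
cv2.imwrite('pics/crop1.png',cv2.hconcat([cv2.resize(a,(400,400),interpolation=2),cv2.resize(b,(400,400),interpolation=2)]))
```

```text
(no output)
```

View pics/crop1.png

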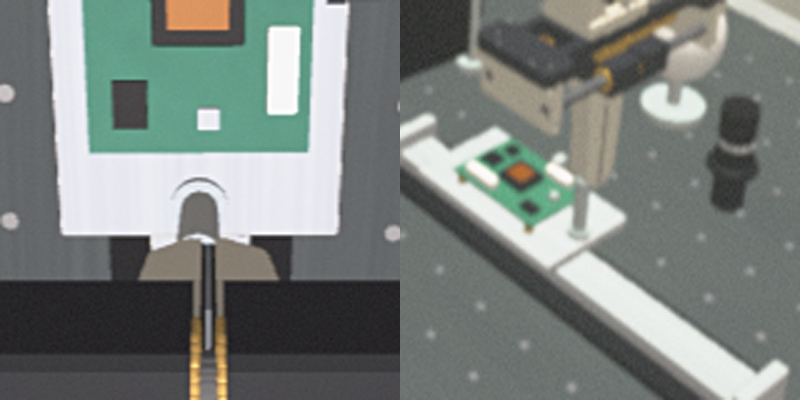

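Run:
```python
from h import *
s=state()
def pr(c,P):
    K,E=ext(c,s);q=np.linalg.inv(E)@np.r_[P,1];q=K@q[:3];return (q[:2]/q[2]).round(1)
T=np.array(s['ee_pos'])
for n,P in [('tcp',T),('postfoot',[523.7,-127.2,45]),('posttop',[523.7,-127.2,90])]:
    print(n,P,[pr(c,np.array(P,float)) for c in ['side','scene','wrist']])
print(s['q'],s['contact_force'])
for c in ['side','wrist']:
    p,d=capture(c);W=cloud(c,d,s).reshape(-1,3)
    q=W[(abs(W[:,0]-524)<40)&(abs(W[:,1]+130)<40)&(W[:,2]>55)&(W[:,2]<120)]
    for z in range(55,120,8):
        k=q[abs(q[:,2]-z-4)<4]
        if len(k): print(c,z,len(k),k.min(0).round(1),k.max(0).round(1))
```

```text
tcp [ 526.56860242 -131.50704856   66.34698113] [array([404.5, 242.1]), array([264.9, 161.2]), array([322.1, 225.9])]
postfoot [523.7, -127.2, 45] [array([400.8, 250.6]), array([267.4, 168.4]), array([318.7, 211.4])]
posttop [523.7, -127.2, 90] [array([402.9, 231.3]), array([266. , 153.8]), array([317.9, 232.1])]
[-3.38260615e-01  7.26224968e-02  1.79061770e+00 -1.34120613e-03
  1.27475616e+00 -3.72691018e-01] [-0.05168255 -4.85941419  5.83372165]
side 55 79 [ 486.6 -134.8   55. ] [548.9 -90.4  62.8]
side 63 25 [ 515.9 -136.4   63.1] [ 526.1 -124.4   70.9]
side 71 20 [ 516.5 -135.3   71.4] [ 524.6 -126.4   78.9]
side 79 22 [ 515.1 -134.7   79.7] [ 523.7 -121.9   86.9]
side 87 26 [ 516.3 -142.7   87.2] [ 534.6 -125.8   94.8]
side 95 49 [ 510.2 -143.4   95.1] [ 540.3 -125.   102.8]
side 103 64 [ 508.5 -143.3  103.1] [ 540.6 -124.5  111. ]
side 111 64 [ 508.  -144.3  111.1] [ 541.9 -124.9  118.9]
side 119 12 [ 508.7 -142.9  119. ] [ 539.  -133.5  119.9]
wrist 55 445 [ 491.7 -127.5   55. ] [555.  -90.1  62.9]
wrist 63 58 [ 518.4 -127.7   63.1] [ 529.9 -121.4   71. ]
wrist 71 55 [ 518.1 -127.1   71.1] [ 529.8 -121.2   78.9]
wrist 79 58 [ 518.2 -126.4   79.3] [ 528.9 -121.2   86.9]
wrist 87 139 [ 515.6 -124.7   87. ] [ 537.3 -121.4   94.9]
wrist 95 212 [ 511.9 -124.7   95.1] [ 541.  -121.8  102.9]
wrist 103 273 [ 511.5 -124.5  103.1] [ 541.4 -121.8  111. ]
wrist 111 204 [ 511.4 -124.6  111.1] [ 541.5 -121.5  118.9]
wrist 119 9 [ 523.5 -124.6  119. ] [ 529.3 -122.4  119.8]
```

Request:
{"fn": "drive_tool", "kwargs": {"motion": "0 0 -0.1 0 0 0;-0.15 0 0 0 0 0;-0.3 0 0 0 0 0;0 0 0 0 0 0;0 0 0 0 0 0"}}

```text
time: 11.65
ee_pos: [526.5, -176.2, 74.5]
ee_rot: [-2.184, -2.258, -0.0]
contact_force: [0.1, 0.8, -0.9]
gripper_width: 0.003
gripper_force: 0.0
```

Run:
```python
from h import *
np.set_printoptions(precision=1,suppress=True)
def prof(W,T,c):
    for z in range(-32,60,6):
        zz=T[2]+z;k=W[(abs(W[:,0]-T[0])<75)&(abs(W[:,1]-T[1])<30)&(abs(W[:,2]-zz-3)<3)]
        if len(k)>2: print(c,z,len(k),k.min(0)-T,k.max(0)-T)
for c in ['side','scene']: prof(np.load(c+'W.npy').reshape(-1,3),np.array([600,0,194.7]),c+'open')
s=state();T=np.array(s['ee_pos']);print(T,s['contact_force'],s['time'])
for c in ['side','scene','wrist']:
    p,d=capture(c);cv2.imwrite(f'pics/{c}_e.png',p[:,:,::-1]);prof(cloud(c,d,s).reshape(-1,3),T,c)
```

```text
sideopen 22 40 [-57.3 -12.7  22.3] [55.  6. 28.]
sideopen 28 49 [-62.8 -12.2  28. ] [59.4  6.7 33.8]
sideopen 34 64 [-63.4 -13.1  34. ] [61.2  8.6 40. ]
sideopen 40 59 [-64.6 -11.6  40.3] [59.8  7.4 46. ]
sideopen 46 63 [-63.9 -13.2  46. ] [58.6  8.7 52. ]
sideopen 52 71 [-64.3 -13.   52. ] [62.5  7.5 57.9]
sideopen 58 62 [-64.3 -11.9  58.3] [59.4  6.3 63.8]
sceneopen 22 15 [-57.1  -4.3  23.7] [51.8 12.3 27.9]
sceneopen 28 35 [-59.2  -3.7  28.1] [60.2 13.8 34. ]
sceneopen 34 48 [-60.6  -6.1  34.1] [61.1 12.7 39.9]
sceneopen 40 45 [-60.8  -7.4  40. ] [61.7 12.6 45.5]
sceneopen 46 55 [-60.4  -5.7  46.3] [61.8 13.7 51.8]
sceneopen 52 48 [-62.3  -6.7  52.1] [63.  15.6 57.6]
sceneopen 58 57 [-63.5  -7.1  58. ] [62.5 11.8 63.9]
[ 526.5 -176.2   74.5] [ 0.1  0.8 -0.9] 11.65
side 22 16 [ -9.4 -11.5  22.2] [ 9.9  3.4 27.9]
side 28 36 [-16.6 -11.8  28.4] [13.3  6.8 33.9]
side 34 49 [-16.6 -12.3  34.1] [13.3  6.7 39.9]
side 40 54 [-17.3 -12.6  40.1] [13.4  7.9 45.8]
side 46 43 [-17.7 -11.8  46.2] [14.6  3.6 51.9]
side 52 56 [-18.  -11.9  52.1] [15.   6.3 57.9]
side 58 52 [-19.2 -11.8  58.2] [16.   6.8 63.9]
scene 22 6 [-9.5  7.9 23.3] [ 5.  12.2 27.3]
scene 28 15 [-7.9 -8.  28.3] [12.6 13.5 34. ]
scene 34 24 [-13.7  -5.5  34. ] [13.9 14.8 39.8]
scene 40 27 [-14.1  -4.8  40.5] [15.4 14.2 45.9]
scene 46 27 [-16.1  -2.5  46.4] [16.4 13.6 51.8]
scene 52 31 [-14.2  -6.   52.2] [15.7 13.8 57.7]
scene 58 25 [-16.1   0.1  58.1] [16.7 14.3 63.2]
wrist 22 85 [-9.   6.6 22.3] [10.9  9.4 27.9]
wrist 28 154 [-14.2   6.9  28.1] [14.2  9.5 34. ]
wrist 34 180 [-14.4   6.9  34.1] [14.6  9.5 40. ]
wrist 40 214 [-15.    6.6  40. ] [15.   9.6 46. ]
wrist 46 143 [-15.1   6.7  46. ] [15.   9.8 51.9]
wrist 52 58 [-2.9  6.7 52. ] [ 2.9  9.2 57.9]
wrist 58 69 [-2.8  6.7 58. ] [ 2.8  9.2 63.9]
```

All three cameras agree that the fingers end about 22 mm short of the reported TCP. The push therefore rode over the top of the post (about z 90). I'll correct for this by putting the reported TCP at z≈40 for the push and shifting the grasp heights to match.

Request:
{"fn": "drive_tool", "kwargs": {"motion": "0 0 0.15 0 0 0;0 0 0.2 0 0 0;0 0 0 0 0 0;0.1 0 0 0 0 0;0.1 0 0 0 0 0;0.05 0 0 0 0 0;0.03 0 0 0 0 0;0.02 0 0 0 0 0;0.02 0 0 0 0 0;0.01 0 0 0 0 0;0 0 0 0 0 0"}}

```text
time: 12.9
ee_pos: [525.9, -142.8, 39.9]
ee_rot: [2.182, 2.259, -0.0]
contact_force: [0.6, 0.2, 0.1]
gripper_width: 0.001
gripper_force: 0.2
```

Request:
{"fn": "drive_tool", "kwargs": {"motion": "0.015 0 0 0 0 0;0.015 0 0 0 0 0;0 0 0 0 0 0"}}

```text
time: 13.2
ee_pos: [525.8, -139.9, 39.9]
ee_rot: [2.182, 2.259, -0.0]
contact_force: [0.2, -1.3, 0.7]
gripper_width: 0.007
gripper_force: 1.0
```

```bash
python3 look.py f|grep wrist
```

```text
wrist station 0.77 [323.0, 101.1] [523.44 -54.96  45.  ]
wrist post 0.93 [320.3, 210.9] [ 524.09 -127.12   45.  ]
wrist sensor 0.98 [319.6, 109.2] [521.67 -60.97  61.5 ]
wrist carrier 0.55 [320.2, 112.1] [521.9  -61.63  45.  ]
wrist plate ((521.7372436523438, -67.3121109008789), (90.5693359375, 138.30569458007812), 1.9451053142547607) 43.74264982348136
```

Request:
{"fn": "drive_tool", "kwargs": {"motion": "0.015 0 0 0 0 0;0.015 0 0 0 0 0;0 0 0 0 0 0"}}

```text
time: 14.4
ee_pos: [525.0, -135.7, 39.2]
ee_rot: [-2.181, -2.259, 0.0]
contact_force: [0.2, -0.2, 0.3]
gripper_width: 0.009
gripper_force: 0.0
```

Request:
{"fn": "drive_tool", "kwargs": {"motion": "0.01 0 0 0 0 0;0.01 0 0 0 0 0;0 0 0 0 0 0"}}

```text
time: 14.7
ee_pos: [525.3, -134.2, 39.6]
ee_rot: [-2.182, -2.26, 0.0]
contact_force: [-0.5, 0.1, -0.7]
gripper_width: 0.005
gripper_force: 0.0
```

Request:
{"fn": "drive_tool", "kwargs": {"motion": "0.01 0 0 0 0 0;0 0 0 0 0 0"}}

```text
time: 14.9
ee_pos: [525.4, -133.4, 39.7]
ee_rot: [-2.182, -2.26, -0.0]
contact_force: [-0.5, -0.0, -0.1]
gripper_width: 0.006
gripper_force: 0.0
```

```bash
python3 look.py g|grep -E "wrist|plate|\["
```

```text
[ 525.43 -133.44   39.72] [-0.54 -0.03 -0.12] 14.9
wrist station 0.68 [323.8, 108.7] [523.71 -53.04  45.  ]
wrist post 0.55 [322.3, 205.4] [ 524.96 -116.59   45.  ]
wrist sensor 0.93 [321.6, 105.8] [522.36 -52.61  61.5 ]
wrist carrier 0.63 [317.9, 108.6] [519.97 -53.11  45.  ]
wrist plate ((521.4265747070312, -60.121910095214844), (90.28668975830078, 136.50123596191406), 2.0763444900512695) 43.75181036284653
side station 0.82 [374.7, 234.1] [521.18 -54.96  45.  ]
side post 0.9 [393.8, 247.8] [ 519.21 -112.4    45.  ]
side sensor 0.55 [376.5, 228.9] [519.42 -60.78  61.5 ]
side carrier 0.59 [373.8, 233.3] [521.65 -51.72  45.  ]
side plate ((517.7268676757812, -55.07203674316406), (89.45951843261719, 152.1252899169922), 2.2466392517089844) 43.462258692451655
scene station 0.85 [280.9, 182.2] [530.15 -51.44  45.  ]
scene sensor 0.8 [281.9, 173.8] [520.02 -60.58  61.5 ]
scene carrier 0.95 [283.9, 178.7] [515.55 -60.01  45.  ]
scene plate ((523.6970825195312, -50.1029052734375), (98.42449951171875, 154.28517150878906), 4.102617263793945) 46.012676431647776
```

The force jumped from −1.3 N to 0 and the carrier moved to about −53, so it clicked in. I'll back off, rise and verify from above.

Request:
{"fn": "drive_tool", "kwargs": {"motion": "-0.1 0 0 0 0 0;-0.2 0 0 0 0 0;-0.1 0 -0.1 0 0 0;0 0 -0.3 0 0 0;0 0 -0.4 0 0 0;0 0 -0.4 0 0 0;0 0 -0.4 0 0 0;0 0 0 0 0 0;0 0 0 0 0 0", "claw": 1}}

```text
time: 16.7
ee_pos: [527.8, -174.3, 201.9]
ee_rot: [2.18, 2.257, 0.002]
contact_force: [-0.1, 0.4, -0.7]
gripper_width: 0.731
gripper_force: 0.0
```

```bash
cat > carr.py <<'E'
from h import *
np.set_printoptions(precision=2,suppress=True)
s=state();p,d=capture('wrist');cv2.imwrite('pics/wrist_h.png',p[:,:,::-1]);W=cloud('wrist',d,s);P=W.reshape(-1,3)
print(s['ee_pos'],s['time'])
for m in masks_of('wrist','carrier')[:1]:
    q=W[m['region']];k=q[abs(q[:,2]-45)<4];r=cv2.minAreaRect(k[:,:2].astype(np.float32));print('plate',r,np.median(k[:,2]))
    print('post',np.median(q[q[:,2]>84],0), (q[:,2]>84).sum())
q=P[(P[:,0]>566)&(P[:,0]<592)&(P[:,1]>-75)&(P[:,1]<-30)&(P[:,2]>36)&(P[:,2]<52)];print('pointer',len(q),np.median(q,0),q.min(0),q.max(0))
for l,z in [('station',45),('sensor',61.5)]:
    for m in mark_of('wrist',l)[:1]: print(l,round(m['score'],2),m['xy'],onplane('wrist',m['xy'],z,s))
hsv=cv2.cvtColor(p,cv2.COLOR_RGB2HSV);g=(hsv[:,:,0]>60)&(hsv[:,:,0]<95)&(hsv[:,:,1]>80)&np.isfinite(W[:,:,0])&(abs(W[:,:,2]-55)<8)
print('board',g.sum(),cv2.minAreaRect(W[g][:,:2].astype(np.float32)),np.median(W[g][:,2]))
o=(hsv[:,:,0]<18)&(hsv[:,:,1]>120)&(abs(W[:,:,2]-60)<6);print('sensor',o.sum(),W[o].mean(0) if o.any() else 0)
E
python3 carr.py
```

```text
[ 527.78 -174.33  201.85] 16.7
plate ((521.1503295898438, -53.79216003417969), (90.30098724365234, 149.46820068359375), 2.202385902404785) 43.7453128298319
post [ 523.61 -117.17   88.73] 96
pointer 90 [576.02 -52.46  44.51] [566.02 -74.18  39.13] [582.3  -48.2   46.39]
station 0.92 [321.6, 79.7] [523.18 -51.18  45.  ]
sensor 0.88 [318.9, 79.8] [520.29 -54.01  61.5 ]
board 3183 ((521.6162109375, -53.22446823120117), (64.25542449951172, 88.88494110107422), 2.1636617183685303) 53.78811358978237
sensor 240 [521.48 -53.48  60.28]
```

View pics/wrist_h.png

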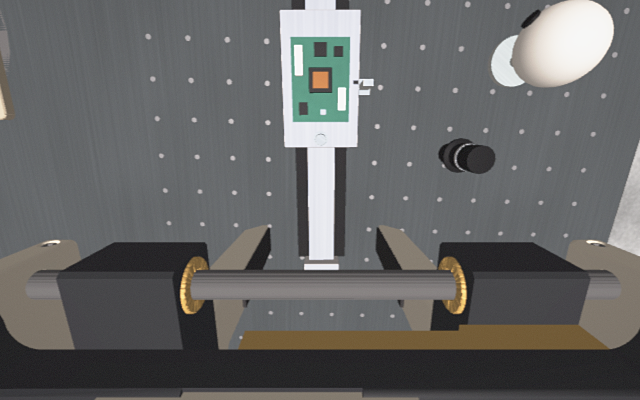

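The wrist view shows the board centred at (320,80), with the carrier's mark lined up with the pointer at (360,84). The carrier is in the station and the sensor is at (521.4, −53.5), yaw 0.0375. Next I'll go high over the panel to look at the tile.

Request:
{"fn": "drive_tool", "kwargs": {"motion": "0.3 0.01 0 0 0 0;0.3 0.01 0 0 0 0;0.3 0.01 0 0 0 0;0.3 0.01 0 0 0 0;0.3 0.01 0 0 0 0;0.3 0.01 0 0 0 0;0.3 0.01 0 0 0 0;0.3 0.01 0 0 0 0;0.3 0.01 0 0 0 0;0.3 0.01 0 0 0 0;0.3 0.01 0 0 0 0;0.3 0.01 0 0 0 0;0.3 0.01 0 0 0 0;0.3 0.01 0 0 0 0;0 0 0 0 0 0.0306;0 0 0 0 0 0;0 0 0 0 0 0", "claw": 1}}

```text
time: 18.6
ee_pos: [525.6, 246.3, 198.6]
ee_rot: [-2.285, -2.155, 0.003]
contact_force: [-0.2, -0.9, -0.6]
gripper_width: 0.997
gripper_force: 0.0
```

```bash
cat > tile.py <<'E'
from h import *
np.set_printoptions(precision=3,suppress=True)
s=state();p,d=capture('wrist');cv2.imwrite('pics/wrist_i.png',p[:,:,::-1]);W=cloud('wrist',d,s);P=W.reshape(-1,3)
T=np.array(s['ee_pos']);M=R.from_rotvec(s['ee_rot']).as_matrix();print(T,s['time'],M[:,0])
b=P[(abs(P[:,0]-526)<75)&(abs(P[:,1]-310)<75)]
for n,z,t in [('frame',12,4),('handle',53,4)]:
    k=b[abs(b[:,2]-z)<t];print(n,len(k),cv2.minAreaRect(k[:,:2].astype(np.float32)),np.median(k[:,2]))
    if n=='handle': print(cv2.fitLine(k[:,:2].astype(np.float32),cv2.DIST_L2,0,.01,.01).ravel())
for m in mark_of('wrist','tile')[:2]: print(round(m['score'],2),m['xy'],onplane('wrist',m['xy'],0,s))
E
python3 tile.py
```

```text
[525.64  246.262 198.569] 18.6 [ 0.059  0.998 -0.001]
frame 3783 ((526.99560546875, 310.4926452636719), (99.46631622314453, 75.24817657470703), 86.68406677246094) 10.74484329952935
handle 598 ((526.867919921875, 309.756103515625), (69.02633666992188, 10.932656288146973), 86.66346740722656) 52.65172987388493
[  0.061   0.998 527.055 310.924]
0.91 [347.4, 5.6] [568.618 458.684   0.   ]
0.83 [207.3, 97.0] [379.606 363.824   0.   ]
```

View pics/wrist_i.png

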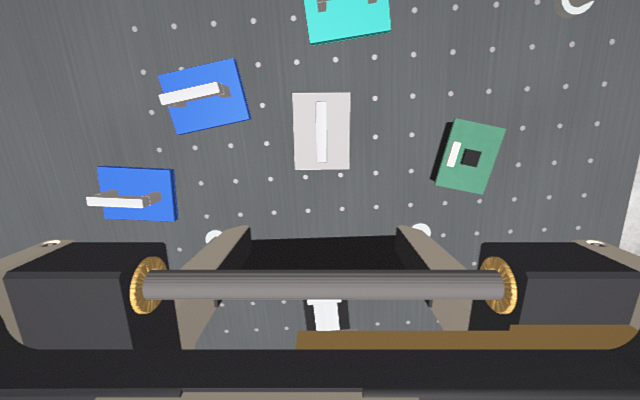

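The picture shows the grey tile centred at (322,131), with its handle parallel to the tool's x axis and a clear gap around it. The tile is at (527, 310).

Request:
{"fn": "drive_tool", "kwargs": {"motion": "0.22 -0.008 0 0 0 0;0.22 -0.008 0 0 0 0;0.2 -0.008 0 0 0 0;0 0 0 0 0 0;0 0 0.3 0 0 0;0 0 0.3 0 0 0;0 0 0.3 0 0 0;0 0 0.3 0 0 0;0 0 0.3 0 0 0;0 0 0.2 0 0 0;0 0 0.1 0 0 0;0 0 0 0 0 0;0 0 0 0 0 0", "claw": 1}}

```text
time: 20.0
ee_pos: [528.5, 310.6, 20.9]
ee_rot: [2.288, 2.152, 0.002]
contact_force: [0.4, 0.3, 0.1]
gripper_width: 1.0
gripper_force: 0.0
```

Run:
```python
from h import *
np.set_printoptions(precision=1,suppress=True)
s=state();T=np.array(s['ee_pos']);print(T,s['contact_force'])
for c in ['scene','side']:
    p,d=capture(c);W=cloud(c,d,s).reshape(-1,3)
    for lo,hi in [(-70,-30),(30,70)]:
        k=W[(W[:,0]>T[0]+lo)&(W[:,0]<T[0]+hi)&(abs(W[:,1]-T[1])<14)&(W[:,2]>17)&(W[:,2]<110)]
        if len(k): print(c,lo,len(k),k.min(0)-T,k.max(0)-T)
    if c=='scene': cv2.imwrite('pics/crop2.png',cv2.resize(p[160:340,300:500,::-1],(600,540),interpolation=2))
```

```text
[528.5 310.6  20.9] [0.4 0.3 0.1]
scene -70 223 [-63.9  -4.4  23.4] [-45.3  14.   88.7]
scene 30 196 [ 45.  -11.8  26.8] [63.9  9.3 81.8]
side -70 188 [-65.5 -11.2  22.9] [-46.2  13.8  88.8]
side 30 150 [ 42.7 -14.   22.7] [65.1  3.5 89. ]
```

View pics/crop2.png

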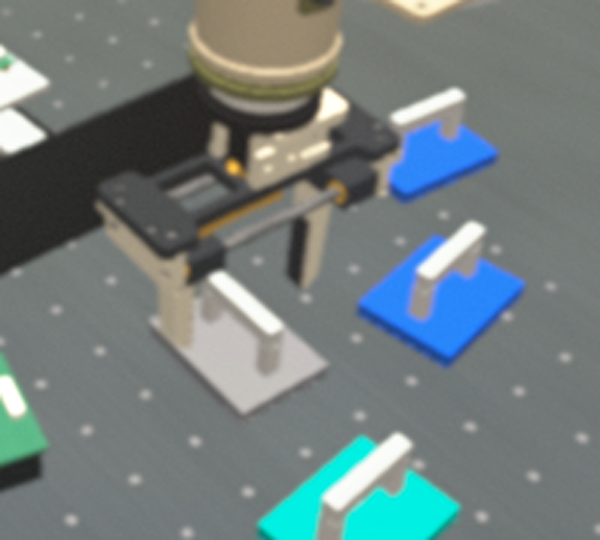

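The fingers straddle the handle, with their tips at z≈43. I'll go down 16 mm and grip.

Request:
{"fn": "drive_tool", "kwargs": {"motion": "0 -0.005 0.08 0 0 0;0 -0.005 0.08 0 0 0;0 0 0 0 0 0;0 0 0 0 0 0"}}

```text
time: 20.5
ee_pos: [526.2, 310.6, 3.1]
ee_rot: [-2.288, -2.152, 0.002]
contact_force: [0.4, 0.5, -0.6]
gripper_width: 0.996
gripper_force: 0.0
```

Request:
{"fn": "drive_tool", "kwargs": {"motion": "0 0 0 0 0 0;0 0 0 0 0 0;0 0 0 0 0 0;0 0 0 0 0 0;0 0 0 0 0 0;0 0 0 0 0 0;0 0 0 0 0 0;0 0 0 0 0 0;0 0 0 0 0 0;0 0 0 0 0 0;0 0 0 0 0 0;0 0 0 0 0 0", "claw": 0, "force": 35}}

```text
time: 21.7
ee_pos: [526.7, 310.8, 3.7]
ee_rot: [-2.288, -2.152, -0.0]
contact_force: [-0.1, 0.4, -0.2]
gripper_width: 0.123
gripper_force: 35.0
```

Request:
{"fn": "drive_tool", "kwargs": {"motion": "0 0 -0.05 0 0 0;0 0 -0.15 0 0 0;0 0 -0.25 0 0 0;0 0 -0.25 0 0 0;0 0 -0.25 0 0 0;0 0 -0.25 0 0 0;0 0 -0.25 0 0 0;0 0 -0.2 0 0 0;0 0 -0.1 0 0 0;0 0 0 0 0 0;0 0 0 0 0 0"}}

```text
time: 22.8
ee_pos: [526.4, 310.6, 178.1]
ee_rot: [-2.288, -2.152, 0.001]
contact_force: [0.2, -0.1, -4.3]
gripper_width: 0.126
gripper_force: 35.0
```

```bash
cat > inhand.py <<'E'
from h import *
np.set_printoptions(precision=3,suppress=True)
s=state();T=np.array(s['ee_pos']);M=R.from_rotvec(s['ee_rot']).as_matrix();print(T,s['contact_force'],s['gripper_width'],s['time'],M[:,0],M[:,2])
for c in ['scene','side','wrist']:
    p,d=capture(c);cv2.imwrite(f'pics/{c}_j.png',p[:,:,::-1]);W=cloud(c,d,s).reshape(-1,3)
    L=(W-T)@M   # tool coords
    # top face of the tile: about 8 mm above reported TCP -> z_tool ~ -8
    k=(abs(L[:,0])<60)&(abs(L[:,1])<55)&(abs(L[:,2]+8)<5)
    Q=W[k]
    if len(Q)>30:
        A=np.c_[Q[:,:2]-Q[:,:2].mean(0),np.ones(len(Q))];f=np.linalg.lstsq(A,Q[:,2],rcond=None)[0]
        print(c,len(Q),'slope',f,cv2.minAreaRect(Q[:,:2].astype(np.float32)))
E
python3 inhand.py
```

```text
[526.372 310.605 178.121] [ 0.233 -0.072 -4.272] 0.1264766580966805 22.8 [ 0.061  0.998 -0.   ] [-0.001 -0.    -1.   ]
scene 1160 slope [ -0.02   -0.012 187.089] ((526.2940063476562, 312.3575439453125), (103.06303405761719, 77.28001403808594), 86.82941436767578)
side 434 slope [  0.006   0.002 183.918] ((524.5095825195312, 307.2264404296875), (104.90763092041016, 77.80766296386719), 87.02725982666016)
wrist 7184 slope [ -0.     -0.    185.079] ((527.8967895507812, 330.8016052246094), (58.92981719970703, 75.49823760986328), 86.35770416259766)
```

The tile is held level, with its underside at about 174 mm, well above the panel's 120 mm. I'll carry it over.

Request:
{"fn": "drive_tool", "kwargs": {"motion": "-0.1 0.01 0 0 0 0;-0.2 0.01 0 0 0 0;-0.26 0.01 0 0 0 0;-0.26 0.01 0 0 0 0;-0.26 0.01 0 0 0 0;-0.26 0.01 0 0 0 0;-0.26 0.01 0 0 0 0;-0.26 0.01 0 0 0 0;-0.26 0.01 0 0 0 0;-0.26 0.01 0 0 0 0;-0.26 0.01 0 0 0 0;-0.26 0.01 0 0 0 0;-0.26 0.01 0 0 0 0;-0.2 0.01 0 0 0 0;-0.14 0.01 0 0 0 0;-0.1 0.02 0 0 0 0;-0.036 0 0 0 0 -0.0157;0 0 0 0 0 -0.0157;0 0 0 0 0 0;0 0 0 0 0 0"}}

```text
time: 24.95
ee_pos: [521.4, -52.9, 178.6]
ee_rot: [-2.18, -2.261, 0.0]
contact_force: [-0.5, 0.1, -2.5]
gripper_width: 0.127
gripper_force: 35.0
```

```bash
python3 inhand.py
```

```text
[521.406 -52.924 178.59 ] [-0.514  0.137 -2.485] 0.12686879500295262 24.95 [-0.036  0.999  0.   ] [-0.  0. -1.]
scene 605 slope [ -0.017  -0.013 187.462] ((521.712890625, -51.1329460144043), (78.79801177978516, 105.0128402709961), 2.397284984588623)
side 861 slope [  0.01    0.008 185.376] ((520.3114013671875, -55.19807815551758), (77.30900573730469, 101.71353912353516), 2.904069662094116)
wrist 7191 slope [  0.     -0.001 185.608] ((520.712158203125, -32.670127868652344), (75.48502349853516, 58.58808517456055), 2.180347204208374)
```

Request:
{"fn": "drive_tool", "kwargs": {"motion": "0 0 0.05 0 0 0;0 0 0.1 0 0 0;0 0 0.15 0 0 0;0 0 0.15 0 0 0;0 0 0.1 0 0 0;0 0 0.05 0 0 0;0 0 0 0 0 0;0 0 0 0 0 0"}}

```text
time: 25.9
ee_pos: [521.7, -53.3, 119.1]
ee_rot: [2.179, 2.262, 0.0]
contact_force: [0.8, 0.6, -2.4]
gripper_width: 0.123
gripper_force: 35.0
```

```bash
python3 inhand.py
python3 - <<'E'
from h import *
s=state()
for c in ['side','scene']:
    p,d=capture(c);W=cloud(c,d)
    q=W.reshape(-1,3);k=q[(abs(q[:,2]-45)<4)&(abs(q[:,0]-521)<55)&(abs(q[:,1]+54)<90)];print(c,len(k),cv2.minAreaRect(k[:,:2].astype(np.float32)))
    k=q[(abs(q[:,2]-80)<8)&(abs(q[:,0]-523)<14)&(abs(q[:,1]+117)<14)];print('post',len(k),np.median(k,0))
E
```

```text
[521.689 -53.251 119.075] [ 0.826  0.554 -2.386] 0.12323598813745466 25.9 [-0.037  0.999 -0.   ] [ 0. -0. -1.]
scene 586 slope [ -0.016  -0.014 128.042] ((522.1160888671875, -51.173744201660156), (76.32173919677734, 102.91504669189453), 2.2362568378448486)
side 866 slope [  0.011   0.006 126.138] ((519.9364624023438, -54.871315002441406), (77.32685089111328, 103.06770324707031), 3.591466188430786)
wrist 7187 slope [  0.001  -0.    126.088] ((521.1326904296875, -33.293296813964844), (75.26712036132812, 59.1679801940918), 2.239983081817627)
side 972 ((524.4331665039062, -54.39305114746094), (102.51824951171875, 153.21241760253906), 1.947326898574829)
post 47 [ 519.31114767 -121.22543095   81.39631195]
scene 666 ((525.3812866210938, -51.621788024902344), (100.10874938964844, 154.48257446289062), 2.0839669704437256)
post 5 [ 527.89413054 -112.79393374   73.73323912]
```

Request:
{"fn": "drive_tool", "kwargs": {"motion": "0 0 0.05 0 0 0;0 0 0.1 0 0 0;0 0 0.1 0 0 0;0 0 0.08 0 0 0;0 0 0.05 0 0 0;0 0 0.03 0 0 0;0 0 0.015 0 0 0;0 0 0 0 0 0;0 0 0 0 0 0;0 0 0 0 0 0"}}

```text
time: 27.15
ee_pos: [521.8, -53.2, 76.7]
ee_rot: [2.179, 2.262, 0.001]
contact_force: [0.4, 0.2, -3.3]
gripper_width: 0.123
gripper_force: 35.0
```

```bash
python3 inhand.py
python3 - <<'E'
from h import *
p=cv2.imread('pics/side_j.png')[150:310,290:490];cv2.imwrite('pics/crop3.png',cv2.resize(p,(750,600),interpolation=2))
for c in ['side','scene']:
    p,d=capture(c);q=cloud(c,d).reshape(-1,3);k=q[(abs(q[:,2]-45)<4)&(abs(q[:,0]-521)<55)&(abs(q[:,1]+54)<90)];print(c,len(k),cv2.minAreaRect(k[:,:2].astype(np.float32)))
E
```

```text
[521.756 -53.218  76.694] [ 0.39   0.158 -3.264] 0.12258270032800603 27.15 [-0.037  0.999 -0.   ] [ 0.001 -0.    -1.   ]
scene 595 slope [-0.011 -0.013 85.646] ((523.1019897460938, -55.980037689208984), (76.73380279541016, 114.33911895751953), 3.940744161605835)
side 850 slope [ 0.01   0.001 83.44 ] ((520.2534790039062, -58.55698776245117), (76.35371398925781, 109.31246948242188), 1.302695870399475)
wrist 7179 slope [ 0.001 -0.001 83.69 ] ((521.158935546875, -33.212181091308594), (75.17969512939453, 59.10521697998047), 2.2947356700897217)
side 863 ((518.7601928710938, -54.703285217285156), (91.98628234863281, 152.67774963378906), 2.1667487621307373)
scene 637 ((526.121826171875, -50.230079650878906), (99.55524444580078, 154.81301879882812), 4.435831069946289)
```

View pics/crop3.png

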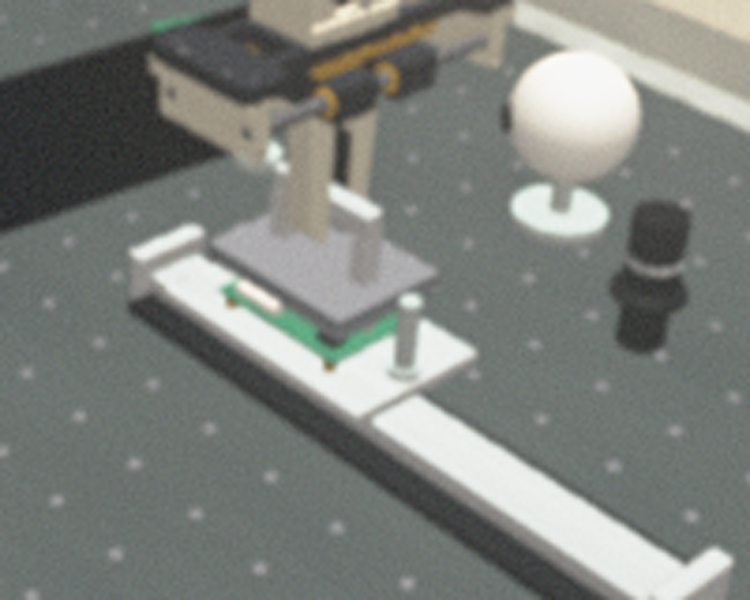

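The side crop shows the tile hovering level over the board, with the post clear at (405,330). The gap is about 11 mm and the tile is centred within about 1 mm and square with the board, so I'm handing in.

```bash
python3 -c "from plant import *; print(job_done())"
```

```text
the job is handed in; nothing more can be done
None
```

I handed the job in with the carrier clicked into the station and the tile held level about 11 mm above the sensor, by my measurements centred within about 1 mm and square with the board; the hand-in call gave no verdict.

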